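Hold a sample slide flush on a sloped viewing stage

ROBOT

A 6-joint arm with a two-finger parallel gripper is mounted at the origin on the work surface. World frame = base frame: x ahead of the robot, y to its left, z up, the work surface at z = 0. Lengths are in m, angles in degrees, forces in N, time in s.
With the tool pointing down it reaches from about 0.35 to 0.875 m from the base axis. Payload 4.2 kg.
Tool frame: the origin (TCP) lies where the fingers leave the gripper's body, on its centre line; the fingertips stand 70 mm ahead of it and the grasp point (between the pads) lies 51 mm ahead of it; z points along the fingers, y is the direction in which the jaws open and shut (so a half turn about z gives the same grasp; the last joint's range is limited). The gripper opens to 87 mm and grips with 3 to 60 N. Pads are 19 mm wide; open, the fingers measure 117 mm over their backs; the gripper's body (75 mm by 190 mm) begins 51 mm behind the grasp point.
Start: joints at [-59.267, 22.042, 0.453, 0, -68.411, -14.817], TCP at [0.171, -0.601, 0.292] pointing down, gripper open.
Joint ranges: [-179.83, 179.83], [-69.29, 118.12], [-61.27, 80.66], [-181.25, 117.63], [-171.15, -9.14], [-177.46, 177.46]. Speed limits (degrees/s): [159.86, 159.86, 180, 180, 180, 180].

INTERFACE

Orientations are given as a 3x3 rotation matrix whose columns are the frame's x, y, z axes.
In Python, from station import sense, capture, camera_model, finish_job gives the robot as it stands.
- The arm moves only by the shell command python3 -m inch 'ROWS'. ROWS is JSON, a list of rows, each an object with "hand": the closure, from 0 (fully open) to 1 (shut); "slide": the shift along the world's x, y, z in cm, a list of three; "yaw": the turn about the world's z in rad. A call has 1 to 10 rows; each row is the pose to reach, as a shift and turn from the pose commanded when the call began; what a row does not reach only later rows make up. A row lasts 1/8 s, in which the tool goes at most 62.5 mm and 10.7 degrees, less where a joint would pass 70% of its speed; a pose out of reach is approached as far as the arm can. A call with a gripper value outside its range is refused whole. The fingers move at their own pace and stop on an object; the grip force is fixed at half the most. Time passes only in rows, so rows that repeat a pose let the fingers close. It gives the time, the measured TCP pose, the force and the opening at its end, in the units of the state.
- sense(): the state, without advancing time (a new reading comes with each control period).
- capture(name): name is "side" or "top"; returns the picture (420x560x3 uint8, blue, green, red); there is no depth.
- camera_model(name): a dict with "mtx" (3x3 intrinsics, pixels), "xyz" and "orientation" of the camera in the world. Camera axes: x right, y up, looking along -z (the intrinsics and any distortion apply to the point x, -y, -z); pixel columns grow to the right and rows downward; lengths in m; the calibration is good to about 2 mm. A picture is of the moment at which its call begins. camera_model takes no time and is no camera call.
- finish_job(): hands the job in, once; it reports no verdict.
The state is a dict: "time_s": time; "joints": joint angles; "joint_velocities": joint speeds; "effort": joint torques, N m; "tcp_pos": TCP position; "ee_rot": TCP orientation; "wrist_force": force on the tool from outside, world axes, zero at the start; "moment": the same for the moment, N m; "gripper_width": opening from 0.0 (shut) to 1.0 (fully open).
Only numpy, scipy, OpenCV 4.12 (cv2) and the standard library are available. Lean on these libraries where they do the work, as an engineer would, in place of code of your own. Each camera call takes 0.05 s, during which the arm holds its last target. There are 200 camera calls.

TASK

First push the open blue filter drawer of the grey viewing stage fully home. Then pick up the blue sample slide by its orange fin and hold it flush against the stage's sloped white face, centred and with its long side running up the slope, pressing gently so that the sprung face gives a little. Finish while still gripping and pressing it there, and leave the other things on the bench alone.

Things in the scene. Friction and masses are not known exactly. Their poses are not given: they have to be found in the camera images.
- stage: Viewing stage fixed to the bench: grey housing 160 (x) x 130 (y) x 78 mm high, filter drawer in its front (-x) side, on top a tilting black head with a white face. Origin: centre of the housing's underside, on the bench. Its -x side looks roughly at the robot (yaw within 0.3 rad); it stands left or right of the robot's centre line.
- filter_drawer (a joint): How far the drawer is out, in m, along the stage's -x: 0 is fully home against its stop; it starts 0.030 to 0.055. Stays where it is left; about 2 N of friction.
- drawer_pull (a point): Middle of the outer face of the drawer's aluminium pull block (20 mm deep, 44 wide, 22 high), standing out from the blue drawer front (104 wide, top edge 46 mm above the bench). 31.5 mm above the bench; axes as the stage's: the drawer closes along +x. With the drawer home it is 112 mm to -x of the stage's origin.
- face_centre (a point): Centre of the outer surface of the white sloped face (96 mm up the slope x 72 across, its top 16 mm above the 108 x 88 mm black head plate). z: outward normal, leaning toward the stage's front (-x); x: up the slope, away from the robot; y: across. Tilted 0.3 to 0.6 rad from level, differently each time; the tilt is locked by stiff friction. The centre is about 0.14 m above the bench.
- stage_face (a joint): How far the sprung face is pressed in along its normal, in m: about 0 when untouched, 0.008 when bottomed. Spring 700 N/m with a preload: it starts to give at about 3 N and takes some 8 N to bottom.
- slide: Sample slide (0.12 kg nominal): blue plate 80 (x) x 50 (y) x 5 mm with an upright orange fin on its middle, 30 mm long (x), 12 mm thick (y), top 43 mm above the underside. Origin: centre of the underside; z up along the fin. Lies flat on the bench, fin up, beside the stage; either way round is right on the face.
- fitting: Bystander: brass fitting, 26 mm diameter, 36 mm high, standing; origin under its centre.
- cap: Bystander: black ring cap, 48 mm diameter, 14 mm high; origin under its centre.
- tin: Bystander: small tin, 60 mm diameter, 55 mm high; origin under its centre.
- bottle: Bystander: white bottle, 48 mm diameter, 100 mm high, beyond the work; origin under its centre.
Not all that is in view belongs to the job. Of the things like the stage, leave any that is purple or yellow; of the rest the larger one is meant.

How it is judged (in metres and radians):
On the way, in this order (a step that is already met when the one before it is completed fails the run):
1. the filter drawer is fully home while the slide still lies on the bench (value of joint filter_drawer below 0.004 m and height (world z) of slide below 0.01 m), for 0.2 s.
2. the slide is lifted off the bench in the fingers, the drawer staying home (value of joint filter_drawer below 0.004 m and height (world z) of slide above 0.05 m and contact force between the fingers and slide above 2 N), for 0.2 s.
At the end, for the whole second after the job is handed in: Drawer within 4 mm of home; slide still gripped, flush on the white face: within 0.06 rad of parallel, 3.5 mm of touching, 10 mm of centre, long side within 0.15 rad of the slope, pressed with at least 2.5 N so that the face gives 1 mm or more, and still (value of joint filter_drawer below 0.004 m and angle between the z axis of slide and the z axis of face_centre, either way round below 0.06 rad and angle between the x axis of slide and the x axis of face_centre, either way round below 0.15 rad and angle between slide's own z axis and vertical below 1.2 rad and x of slide in the frame of face_centre between -0.01 and 0.01 m and y of slide in the frame of face_centre between -0.01 and 0.01 m and z of slide in the frame of face_centre between -0.0035 and 0.0035 m and contact force between slide and stage above 2.5 N and value of joint stage_face above 0.001 m and contact force between the fingers and slide above 2 N and linear speed of slide below 0.02 m/s); the arm keeps its last pose, push and grip.
It fails at once if the slide is pressed or struck on the stage with more than 25 N (contact force between slide and stage above 25 N).
It fails at once if a bystander is moved by more than 30 mm or tipped (distance of any of fitting, cap, tin, bottle from where it was at the start of the episode above 0.03 m or angle between any of fitting, cap, tin, bottle's own z axis and vertical above 0.5 rad).
It also fails if it takes over 58 s, if anything falls off the work surface, if the arm or the gripper's body presses on something with over 40 N, if the wrist force passes 120 N, or if a joint passes its speed limit or range.

## Working session

There is one attempt and no reset: what is moved stays moved. The work goes in short steps, Python scripts to look and compute and a shell command to move; the robot and the scene stay as the last step left them, time stands still between calls to the robot, and variables do not carry over. Pictures are saved under pics/ and viewed, about 8 in all and at most 12, crops included, and the job is handed in when it is done.

```bash
mkdir -p pics
cat > h.py <<'E'
import numpy as np, cv2
from station import sense, capture, camera_model
def ray(cam,u,v):
    m=camera_model(cam); K=np.array(m["mtx"]); R=np.array(m["orientation"])
    p=np.linalg.solve(K,[u,v,1.]); d=R@np.array([p[0],-p[1],-p[2]]); return np.array(m["xyz"]),d
def onz(cam,u,v,z):
    o,d=ray(cam,u,v); return o+d*(z-o[2])/d[2]
def proj(cam,P):
    m=camera_model(cam); K=np.array(m["mtx"]); R=np.array(m["orientation"])
    q=(np.atleast_2d(P)-np.array(m["xyz"]))@R; q=q*[1,-1,-1]; q=q@K.T; return q[:,:2]/q[:,2:]
E
python3 - <<'E'
from h import *
a,b=capture("side"),capture("top")
cv2.imwrite("pics/side0.png",a);cv2.imwrite("pics/top0.png",b)
for c in("side","top"):print(camera_model(c))
s=sense();print(s["time_s"],s["tcp_pos"],s["ee_rot"],s["wrist_force"])
E
```

```text
{'mtx': array([[438.25056575,   0.        , 274.8774349 ],
       [  0.        , 438.25056575, 212.2860873 ],
       [  0.        ,   0.        ,   1.        ]]), 'xyz': array([0.51244939, 0.81642245, 0.70407849]), 'orientation': array([[-0.99357713,  0.07107963, -0.08804648],
       [-0.11297992, -0.57963358,  0.80700709],
       [ 0.00632707,  0.81177127,  0.58394124]])}
{'mtx': array([[391.64674077,   0.        , 276.5434397 ],
       [  0.        , 391.64674077, 215.65314814],
       [  0.        ,   0.        ,   1.        ]]), 'xyz': array([ 0.40262172, -0.01384372,  1.06010568]), 'orientation': array([[ 0.02343505,  0.98277689, -0.18330408],
       [-0.99972387,  0.02335449, -0.00259859],
       [ 0.00172714,  0.18331437,  0.98305283]])}
0.1 [ 0.17132318 -0.60064104  0.29124351] [[-9.61700635e-01 -2.74101220e-01 -6.39777830e-04]
 [-2.74101951e-01  9.61698755e-01  1.90388167e-03]
 [ 9.34172548e-05  2.00632856e-03 -9.99997983e-01]] [0.66514673 0.08929202 0.18254945]
```

View pics/side0.png

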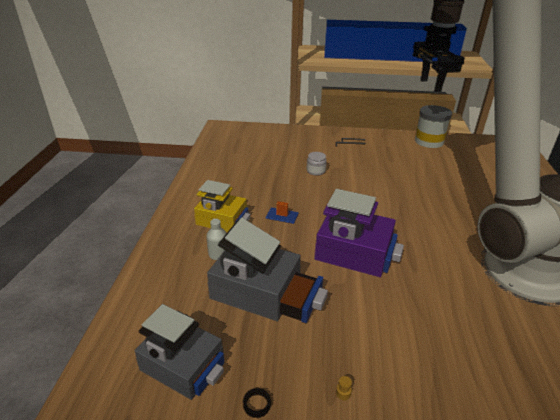

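View pics/top0.png

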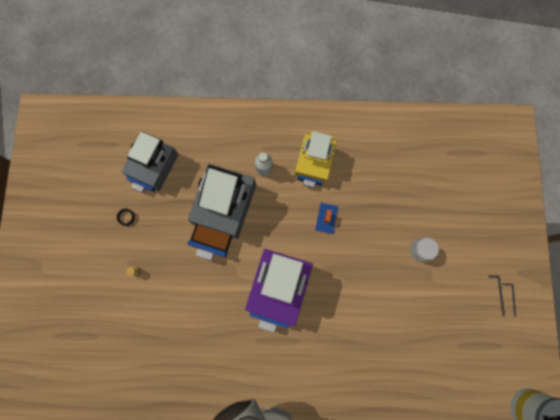

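Stage candidates in the top view: purple (280,288) and yellow (316,158) are ruled out. Of the greys, (150,160) is smaller and (222,200) is larger with its drawer open, so (222,200) is the one meant. The slide is at (327,218). In the side view the stage is at (255,270) and the slide at (283,213). I'll confirm in enlarged crops.

Run:
```python
from h import *
b=cv2.imread("pics/top0.png")[150:270,180:350]; a=cv2.imread("pics/side0.png")[190:330,190:340]
cv2.imwrite("pics/topc.png",cv2.resize(b,None,fx=4.7,fy=4.7,interpolation=cv2.INTER_CUBIC))
cv2.imwrite("pics/sidec.png",cv2.resize(a,None,fx=4.2,fy=4.2,interpolation=cv2.INTER_CUBIC))
```

```text
(no output)
```

View pics/topc.png

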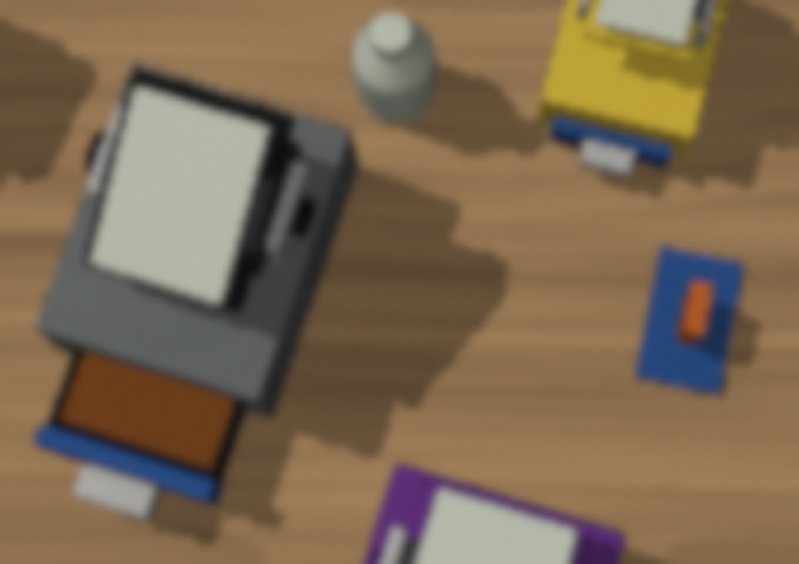

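View pics/sidec.png

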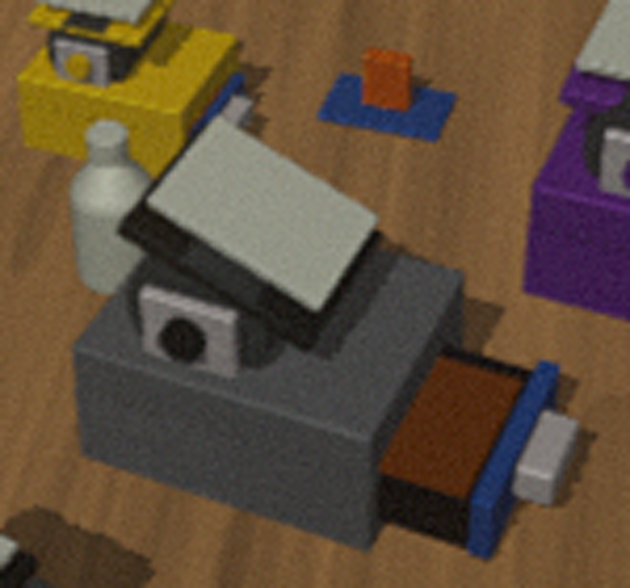

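```bash
cat > fit.py <<'E'
from h import *
from scipy.optimize import least_squares
from scipy.spatial.transform import Rotation as Ro
T=lambda p:((np.array(p,float)+.5)/4.7-.5)+[180,150]
S=lambda p:((np.array(p,float)+.5)/4.2-.5)+[190,190]
ft=T([(137,88),(272,124),(223,306),(90,264)])
fs=S([(148,203),(228,120),(378,220),(318,310)])
F=np.array([(48,36,0),(48,-36,0),(-48,-36,0),(-48,36,0)])/1000
hs=S([(370,440),(465,270),(77,347)]); H=np.array([(-80,65,78),(-80,-65,78),(80,65,78)])/1000
ht=T([(42,333),(270,405)]);
# pull outer-face top corners, side (y-,y+) and top (y+,y-)
def R(yaw,t=0): return Ro.from_euler('ZY',[yaw,-t]).as_matrix()
def faceR(yaw,t): return R(yaw,t)
def res(p):
    c=p[:3];o=np.r_[p[5:7],0]
    W=F@R(p[3],p[4]).T+c; h=H@R(p[3]).T+o
    return np.r_[(proj("top",W)-ft).ravel(),(proj("side",W)-fs).ravel(),(proj("side",h)-hs).ravel(),.5*(proj("top",h[:2])-ht).ravel()]
r=least_squares(res,[.5,.1,.14,-.2,.4,.5,.1],loss='soft_l1')
print("face c",r.x[:3].round(4),"yaw",r.x[3].round(3),"tilt",r.x[4].round(3),"stage",r.x[5:].round(4));print(r.fun.round(1))
pt=T([(662,247),(744,264),(720,393),(637,376)]); ps=S([(340,73),(457,97),(435,140),(318,118)])
# top: far y+, far y-, near y-, near y+ ; side: far y-, near y-, near y+, far y+
P=np.array([(40,25,5),(40,-25,5),(-40,-25,5),(-40,25,5)])/1000; Q=P[[1,2,3,0]]
def res2(p):
    M=R(p[2]).T; o=np.r_[p[:2],0]
    return np.r_[(proj("top",P@M+o)-pt).ravel(),(proj("side",Q@M+o)-ps).ravel()]
q=least_squares(res2,[.5,-.15,-.1]);print("slide",q.x.round(4));print(q.fun.round(1))
for n,(u,v),z in(("pull outer top y+",(73,490),.0425),("y-",(152,516),.0425),("front y+",(38,430),.046),("front y-",(215,495),.046)):
    w=onz("top",*T((u,v)),z); print(n,w.round(4),(R(r.x[3]).T@(w-np.r_[r.x[5:],0])).round(4))
w=proj("side",np.r_[onz("top",*T((110,500)),.0425)][None]);print((w-190)*4.2)
E
python3 fit.py
```

```text
face c [0.6314 0.1323 0.1354] yaw -0.285 tilt 0.392 stage [0.6281 0.1359]
[ 0.  -0.2 -0.4  0.9 -0.1 -0.3  0.5 -0.1  0.1 -0.1 -2.8 -0.1  0.2  0.1
  0.6  0.1  0.6 -0.3  0.9 -0.4 -1.6 -0.6 -1.7 -0.3 -1.7 -0.3]
slide [ 0.5977 -0.1459 -0.1887]
[-0.9 -0.6 -0.5 -0.5 -0.8  0.2 -1.2  0.   0.3 -1.   0.2 -1.6  0.7 -1.4
 -0.1 -1.6]
pull outer top y+ [0.4865 0.1977 0.0425] [-0.1532  0.0195  0.0425]
y- [0.4733 0.1533 0.0425] [-0.1535 -0.0268  0.0425]
front y+ [0.5189 0.2183 0.046 ] [-0.1279  0.0484  0.046 ]
front y- [0.4853 0.1187 0.046 ] [-0.1322 -0.0566  0.046 ]
[[558.65535551 438.49692031]]
```

The crops confirm it: the large grey stage has its brown drawer open and its aluminium pull at top (206,257). The blue slide with the orange fin is at top (327,218). The drawer is about 41 mm out. I'll move to a point in front of the pull.

```bash
python3 -m inch '[{"hand":1,"slide":[23,30,-4],"yaw":-0.3},{"hand":1,"slide":[23,30,-4],"yaw":-0.56},{"hand":1,"slide":[23,30,-4],"yaw":-0.56},{"hand":1,"slide":[23,30,-4],"yaw":-0.56},{"hand":1,"slide":[23,30,-4],"yaw":-0.56},{"hand":1,"slide":[23,30,-4],"yaw":-0.56},{"hand":1,"slide":[23,30,-4],"yaw":-0.56},{"hand":1,"slide":[23,30,-4],"yaw":-0.56}]'
python3 -m inch '[{"hand":1,"slide":[4.5,49,0],"yaw":0},{"hand":1,"slide":[4.5,49,0],"yaw":0},{"hand":1,"slide":[4.5,49,0],"yaw":0},{"hand":1,"slide":[4.5,49,0],"yaw":0},{"hand":1,"slide":[4.5,49,0],"yaw":0},{"hand":1,"slide":[4.5,49,0],"yaw":0},{"hand":1,"slide":[4.5,49,0],"yaw":0},{"hand":1,"slide":[4.5,49,0],"yaw":0},{"hand":1,"slide":[4.5,49,0],"yaw":0},{"hand":1,"slide":[4.5,49,0],"yaw":0}]'
```

```text
time_s: 1.1
tcp_pos: [0.4018, -0.3002, 0.252]
ee_rot: [[-0.961, 0.276, -0.001], [0.276, 0.961, 0.0], [0.001, 0.0, -1.0]]
wrist_force: [-0.2, -0.6, -0.3]
gripper_width: 0.17
time_s: 2.35
tcp_pos: [0.4465, 0.1878, 0.2519]
ee_rot: [[-0.96, 0.28, -0.001], [0.28, 0.96, -0.001], [0.001, -0.001, -1.0]]
wrist_force: [-0.0, -0.3, -0.4]
gripper_width: 0.007
```

```bash
python3 -m inch '[{"hand":1,"slide":[0,0,-6],"yaw":0},{"hand":1,"slide":[0,0,-11],"yaw":0},{"hand":1,"slide":[0,0,-14],"yaw":0},{"hand":1,"slide":[0,0,-15.7],"yaw":0},{"hand":1,"slide":[0,0,-15.7],"yaw":0}]'
python3 -m inch '[{"hand":1,"slide":[0.8,-0.2,0],"yaw":0},{"hand":1,"slide":[1.6,-0.5,0],"yaw":0},{"hand":1,"slide":[2.2,-0.65,0],"yaw":0},{"hand":1,"slide":[2.8,-0.8,0],"yaw":0},{"hand":1,"slide":[3.4,-1,0],"yaw":0},{"hand":1,"slide":[4,-1.15,0],"yaw":0},{"hand":1,"slide":[4.6,-1.35,0],"yaw":0},{"hand":1,"slide":[5.1,-1.5,0],"yaw":0},{"hand":1,"slide":[5.5,-1.6,0],"yaw":0},{"hand":1,"slide":[5.5,-1.6,0],"yaw":0}]'
```

```text
time_s: 2.98
tcp_pos: [0.4461, 0.1867, 0.0943]
ee_rot: [[-0.96, 0.281, -0.003], [0.281, 0.96, -0.002], [0.002, -0.003, -1.0]]
wrist_force: [0.3, -0.5, -0.2]
gripper_width: 0.005
time_s: 4.22
tcp_pos: [0.502, 0.173, 0.0952]
ee_rot: [[-0.96, 0.279, 0.001], [0.279, 0.96, 0.0], [-0.001, 0.001, -1.0]]
wrist_force: [0.3, 0.2, -0.6]
gripper_width: 0.007
```

```bash
python3 -m inch '[{"hand":1,"slide":[0.3,-0.1,0],"yaw":0},{"hand":1,"slide":[0.6,-0.2,0],"yaw":0}]';python3 -m inch '[{"hand":1,"slide":[0.3,-0.1,0],"yaw":0},{"hand":1,"slide":[0.5,-0.15,0],"yaw":0}]'
python3 - <<'E'
from h import *
b=capture("side"); cv2.imwrite("pics/s1.png",cv2.resize(b[190:330,190:370],None,fx=4,fy=4,interpolation=cv2.INTER_CUBIC))
E
```

```text
time_s: 4.47
tcp_pos: [0.5075, 0.1713, 0.0952]
ee_rot: [[-0.961, 0.278, 0.0], [0.278, 0.961, 0.0], [-0.0, 0.001, -1.0]]
wrist_force: [-1.7, 2.6, -0.1]
gripper_width: 0.006
time_s: 4.72
tcp_pos: [0.5112, 0.17, 0.0952]
ee_rot: [[-0.96, 0.279, -0.003], [0.279, 0.96, 0.0], [0.003, -0.0, -1.0]]
wrist_force: [-12.3, 10.1, 6.4]
gripper_width: 0.004
```

View pics/s1.png

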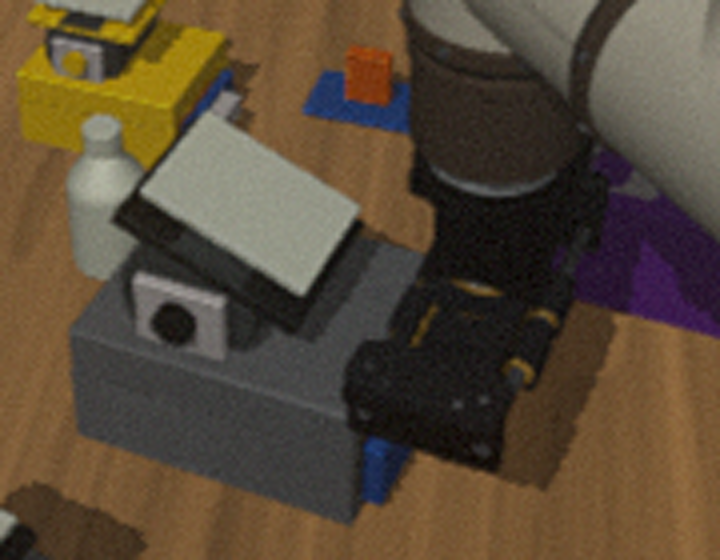

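The drawer is home: the blue front sits against the housing, there was about 16 N at the stop, and the TCP is at -0.122 in stage x as predicted. I'll back off, rise and go above the slide.

```bash
python3 -m inch '[{"hand":1,"slide":[-1.5,0.4,0],"yaw":0},{"hand":1,"slide":[-4.8,1.4,0],"yaw":0},{"hand":0.6,"slide":[-4.8,1.4,6],"yaw":0},{"hand":0,"slide":[-4.8,1.4,12],"yaw":0},{"hand":0,"slide":[-4.8,1.4,17],"yaw":0},{"hand":0,"slide":[-4.8,1.4,17],"yaw":0}]'
python3 - <<'E'
from h import *
cv2.imwrite("pics/t2.png",cv2.resize(capture("top")[150:270,180:350],None,fx=4.7,fy=4.7,interpolation=cv2.INTER_CUBIC))
E
```

```text
time_s: 5.52
tcp_pos: [0.4658, 0.1843, 0.2699]
ee_rot: [[-0.961, 0.278, 0.009], [0.278, 0.961, 0.006], [-0.007, 0.008, -1.0]]
wrist_force: [-0.8, 0.7, -1.2]
gripper_width: 0.376
```

View pics/t2.png

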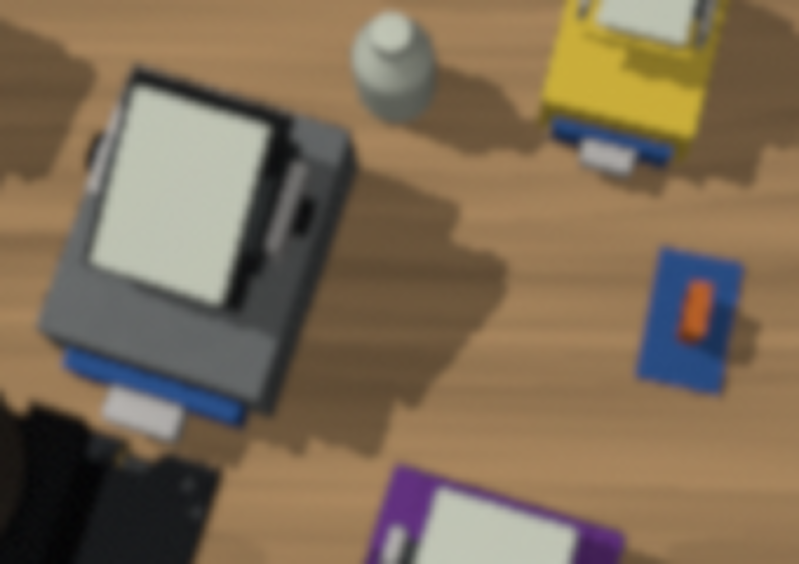

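The top view shows the drawer closed: its front edge runs (65,360) to (243,420) against the housing, and the pull moved about 46 mm. The slide is undisturbed at (690,320). Next is the grasp.

```bash
python3 -m inch '[{"hand":0,"slide":[13.2,-33,0],"yaw":0.095},{"hand":0,"slide":[13.2,-33,0],"yaw":0.095},{"hand":0,"slide":[13.2,-33,0],"yaw":0.095},{"hand":0,"slide":[13.2,-33,0],"yaw":0.095},{"hand":0,"slide":[13.2,-33,0],"yaw":0.095},{"hand":0,"slide":[13.2,-33,0],"yaw":0.095},{"hand":0,"slide":[13.2,-33,0],"yaw":0.095},{"hand":0,"slide":[13.2,-33,-5],"yaw":0.095},{"hand":0,"slide":[13.2,-33,-10],"yaw":0.095},{"hand":0,"slide":[13.2,-33,-10],"yaw":0.095}]'
python3 - <<'E'
from h import *
cv2.imwrite("pics/s2.png",cv2.resize(capture("side")[110:250,200:360],None,fx=4.2,fy=4.2,interpolation=cv2.INTER_CUBIC))
E
```

```text
time_s: 6.82
tcp_pos: [0.5929, -0.1455, 0.1602]
ee_rot: [[-0.982, 0.186, -0.012], [0.186, 0.983, 0.001], [0.012, -0.002, -1.0]]
wrist_force: [0.1, 0.4, 1.5]
gripper_width: 1.001
```

View pics/s2.png

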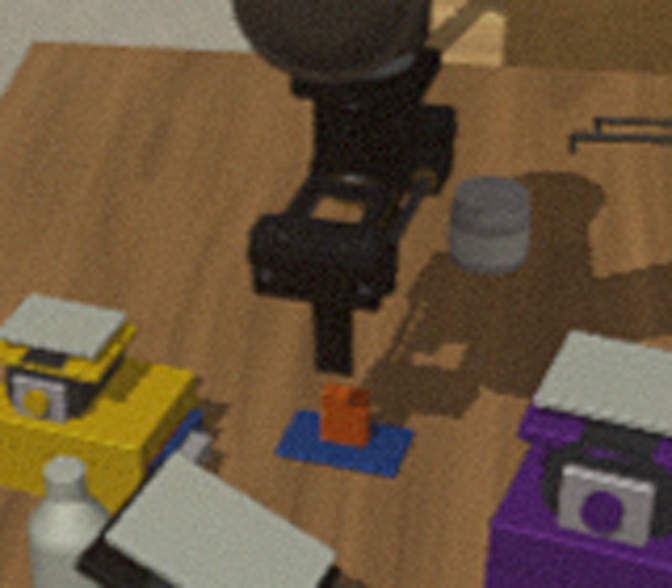

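The open gripper is above the fin: finger at (333,350), fin at (345,413). I'll descend, checking that it settles.

```bash
python3 -m inch '[{"hand":0,"slide":[0,0,-4],"yaw":0},{"hand":0,"slide":[0,0,-7.2],"yaw":0},{"hand":0,"slide":[0,0,-7.2],"yaw":0},{"hand":0,"slide":[0,0,-7.2],"yaw":0}]'
```

```text
time_s: 7.38
tcp_pos: [0.5982, -0.1464, 0.096]
ee_rot: [[-0.983, 0.185, 0.005], [0.185, 0.983, -0.001], [-0.005, 0.0, -1.0]]
wrist_force: [-0.1, -0.7, 0.5]
gripper_width: 0.998
```

```bash
python3 -m inch '[{"hand":0,"slide":[0,0,-0.9],"yaw":0},{"hand":1,"slide":[0,0,-0.9],"yaw":0},{"hand":1,"slide":[0,0,-0.9],"yaw":0},{"hand":1,"slide":[0,0,-0.9],"yaw":0},{"hand":1,"slide":[0,0,-0.9],"yaw":0},{"hand":1,"slide":[0,0,-0.9],"yaw":0},{"hand":1,"slide":[0,0,-0.9],"yaw":0},{"hand":1,"slide":[0,0,-0.9],"yaw":0},{"hand":1,"slide":[0,0,-0.9],"yaw":0},{"hand":1,"slide":[0,0,-0.9],"yaw":0}]'
python3 -m inch '[{"hand":1,"slide":[0,0,2],"yaw":0},{"hand":1,"slide":[0,0,6],"yaw":0},{"hand":1,"slide":[0,0,11],"yaw":0},{"hand":1,"slide":[0,0,16],"yaw":0},{"hand":1,"slide":[0,0,18.5],"yaw":0},{"hand":1,"slide":[0,0,18.5],"yaw":0}]'
```

```text
time_s: 8.62
tcp_pos: [0.5964, -0.1465, 0.0842]
ee_rot: [[-0.983, 0.186, 0.0], [0.186, 0.983, 0.0], [-0.0, 0.0, -1.0]]
wrist_force: [0.5, 0.3, 0.1]
gripper_width: 0.133
time_s: 9.38
tcp_pos: [0.597, -0.1465, 0.2713]
ee_rot: [[-0.983, 0.186, 0.005], [0.186, 0.983, 0.0], [-0.005, 0.001, -1.0]]
wrist_force: [-0.7, -0.5, -1.0]
gripper_width: 0.136
```

The slide is gripped (opening 11.6 mm) and lifted. I'll carry it over the face.

```bash
python3 -m inch '[{"hand":1,"slide":[0.5,5,0],"yaw":0},{"hand":1,"slide":[0.9,10,0],"yaw":-0.05},{"hand":1,"slide":[1.3,15,0],"yaw":-0.096},{"hand":1,"slide":[1.7,20,0],"yaw":-0.096},{"hand":1,"slide":[2,25,0],"yaw":-0.096},{"hand":1,"slide":[2.2,28.2,0],"yaw":-0.096},{"hand":1,"slide":[2.2,28.2,-1],"yaw":-0.096},{"hand":1,"slide":[2.2,28.2,-2.5],"yaw":-0.096},{"hand":1,"slide":[2.2,28.2,-2.5],"yaw":-0.096},{"hand":1,"slide":[2.2,28.2,-2.5],"yaw":-0.096}]'
python3 - <<'E'
from h import *
cv2.imwrite("pics/s3.png",cv2.resize(capture("side")[190:330,190:340],None,fx=4.2,fy=4.2,interpolation=cv2.INTER_CUBIC))
print(sense()["wrist_force"],sense()["tcp_pos"])
E
```

```text
time_s: 10.62
tcp_pos: [0.6185, 0.1344, 0.244]
ee_rot: [[-0.96, 0.281, -0.0], [0.281, 0.96, -0.0], [0.0, -0.001, -1.0]]
wrist_force: [0.6, 0.6, 0.2]
gripper_width: 0.134
[-0.67090562 -0.42604925 -0.64918531] [0.61868487 0.13468386 0.24454103]
```

View pics/s3.png

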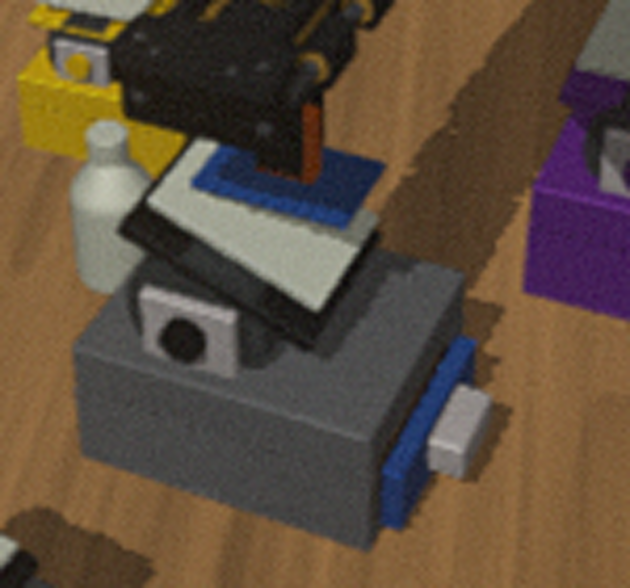

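Drawer home. The plate hangs level above the face, corners (193,187), (347,225), (385,163); the fin sticks out toward -x of the finger, so the grip is a few mm off centre. I'll measure that.

```bash
cat > m.py <<'E'
from h import *
S=lambda p:((np.array(p,float)+.5)/4.2-.5)+[190,190]
tcp=np.array([.6187,.1347,.2445]); ax=np.array([.96,-.281,0]); ay=np.array([.281,.96,0])
for n,p,z,l in (("far y+",(193,187),-.0792,(40,25)),("near y+ bot",(347,227),-.0842,(-40,25)),("near y-",(385,163),-.0792,(-40,-25))):
    w=onz("side",*S(p),tcp[2]+z); d=w-tcp; print(n,np.round([d@ax*1000-l[0],d@ay*1000-l[1]],1))
E
python3 m.py
```

```text
far y+ [-3.9  6.1]
near y+ bot [ 0.7 -1. ]
near y- [0.4 3.6]
```

The offset is about 1 mm, which is fine. I'll press down in small steps and watch the force.

```bash
python3 -m inch '[{"hand":1,"slide":[0.1,0.1,-0.5],"yaw":0},{"hand":1,"slide":[0.1,0.1,-1],"yaw":0},{"hand":1,"slide":[0.1,0.1,-1],"yaw":0},{"hand":1,"slide":[0.1,0.1,-1],"yaw":0}]' | grep -E "tcp|force"
python3 -m inch '[{"hand":1,"slide":[0,0,-0.15],"yaw":0},{"hand":1,"slide":[0,0,-0.3],"yaw":0},{"hand":1,"slide":[0,0,-0.3],"yaw":0}]'| grep -E "tcp|force"
python3 -m inch '[{"hand":1,"slide":[0,0,-0.15],"yaw":0},{"hand":1,"slide":[0,0,-0.3],"yaw":0},{"hand":1,"slide":[0,0,-0.3],"yaw":0}]'| grep -E "tcp|force"
```

```text
tcp_pos: [0.6201, 0.1366, 0.2355]
wrist_force: [0.1, -0.1, 3.8]
tcp_pos: [0.6202, 0.1367, 0.2327]
wrist_force: [0.3, -0.7, 7.5]
tcp_pos: [0.6199, 0.1368, 0.2297]
wrist_force: [-1.2, -0.7, 6.5]
```

```bash
python3 -m inch '[{"hand":1,"slide":[0,0,-0.15],"yaw":0},{"hand":1,"slide":[0,0,-0.3],"yaw":0},{"hand":1,"slide":[0,0,-0.3],"yaw":0}]'| grep -E "tcp|force"
python3 -m inch '[{"hand":1,"slide":[0,0,-0.15],"yaw":0},{"hand":1,"slide":[0,0,-0.3],"yaw":0},{"hand":1,"slide":[0,0,-0.3],"yaw":0}]'| grep -E "tcp|force"
python3 - <<'E'
from h import *
cv2.imwrite("pics/s4.png",cv2.resize(capture("side")[190:290,200:320],None,fx=6,fy=6,interpolation=cv2.INTER_CUBIC))
E
```

```text
tcp_pos: [0.6193, 0.1369, 0.2265]
wrist_force: [-1.3, 0.8, 6.3]
tcp_pos: [0.6184, 0.1372, 0.2231]
wrist_force: [-5.4, 0.7, 7.2]
```

View pics/s4.png

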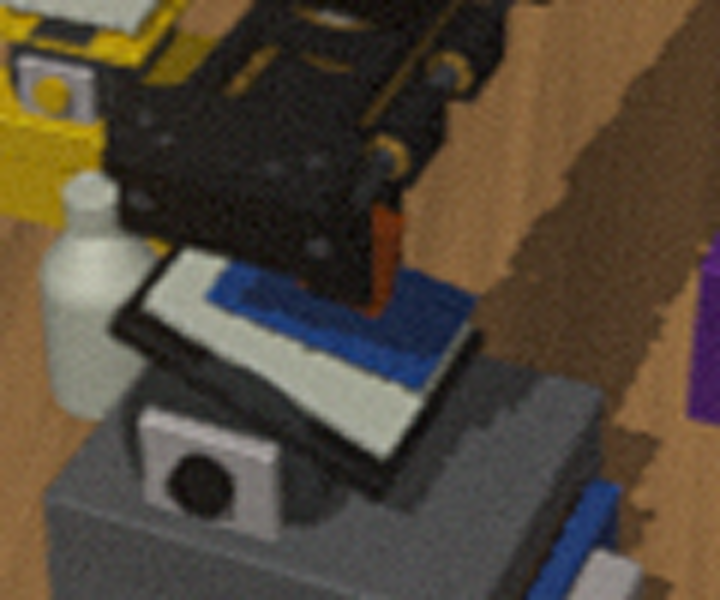

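The slide is pivoting in the grip as intended: plate edge slope 0.43 against the face's 0.64, so it isn't flush yet. I'll continue.

```bash
python3 -m inch '[{"hand":1,"slide":[0,0,-0.15],"yaw":0},{"hand":1,"slide":[0,0,-0.3],"yaw":0},{"hand":1,"slide":[0,0,-0.3],"yaw":0}]'| grep -E "tcp|force"
python3 -m inch '[{"hand":1,"slide":[0,0,-0.15],"yaw":0},{"hand":1,"slide":[0,0,-0.3],"yaw":0},{"hand":1,"slide":[0,0,-0.3],"yaw":0}]'| grep -E "tcp|force"
python3 - <<'E'
from h import *
cv2.imwrite("pics/s5.png",cv2.resize(capture("side")[190:290,200:320],None,fx=6,fy=6,interpolation=cv2.INTER_CUBIC))
E
```

```text
tcp_pos: [0.6179, 0.1373, 0.2198]
wrist_force: [-4.6, 4.2, 7.9]
tcp_pos: [0.6176, 0.1374, 0.2165]
wrist_force: [-6.5, 3.7, 7.5]
```

View pics/s5.png

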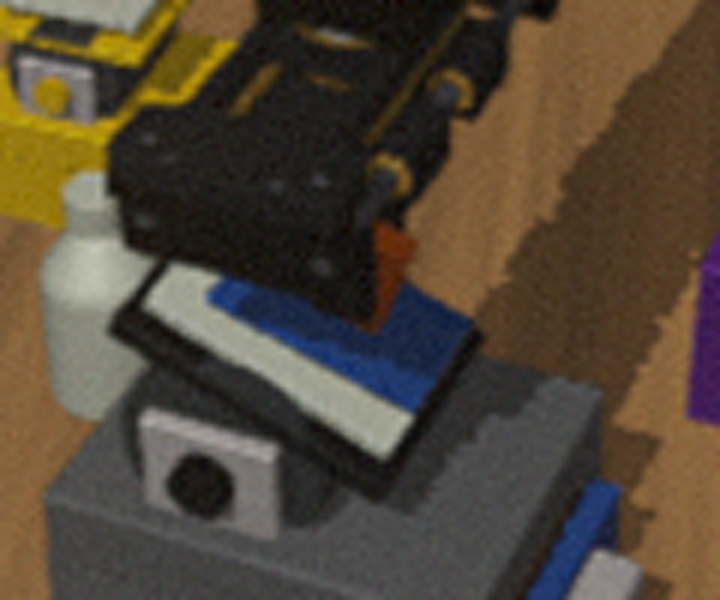

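```bash
cat > p.py <<'E'
from h import *
from scipy.optimize import least_squares
from scipy.spatial.transform import Rotation as Ro
S=lambda p:((np.array(p,float)+.5)/6-.5)+[200,190]
R=lambda yaw,t:Ro.from_euler('ZY',[yaw,-t]).as_matrix()
P=np.array([(40,25,5),(-40,25,5),(-40,-25,5)])/1000
F=np.array([.6314,.1323,.1354]);RF=R(-.285,.392)
def fit(pts,tcp):
    px=S(pts)
    def res(p): return np.r_[(proj("side",P@R(-.285,p[3]).T+p[:3])-px).ravel()]
    r=least_squares(res,[.63,.13,.14,.3]); 
    d=r.x[:3]-tcp;print("slide",r.x.round(4),"in face mm",(RF.T@(r.x[:3]-F)*1000).round(1),"in tool",(R(-.285,0).T@d*1000).round(1),r.fun.round(2))
if __name__=="__main__":
    fit([(207,298),(417,388),(476,300)],np.array([.6184,.1372,.2231]))
    fit([(208,297),(423,408),(478,322)],np.array([.6176,.1374,.2165]))
E
python3 p.py; sed -i "s/^r=least/R0=R\nr=least/" fit.py
python3 - <<'E'
from p import *
# face fit with side only / predicted corner overlay of face with initial fit
c=np.array([(48,36,0),(48,-36,0),(-48,-36,0),(-48,36,0)])/1000
for cam,o,s in(("side",(190,190),4.2),("top",(180,150),4.7)):
    print(cam,((proj(cam,c@RF.T+F)-o+.5)*s-.5).round(0).tolist())
E
```

```text
slide [0.6269 0.1191 0.122  0.1667] in face mm [ -5.7 -13.9 -12.2] in tool [  13.3  -14.9 -101.1] [-0.08 -0.01  0.22 -0.09 -0.15  0.1 ]
slide [0.6231 0.1384 0.1342 0.2885] in face mm [-9.4  3.6  2.6] in tool [  5.    2.5 -82.3] [ 0.16  0.05 -0.32  0.28  0.17 -0.34]
side [[148.0, 203.0], [216.0, 119.0], [379.0, 220.0], [320.0, 310.0]]
top [[137.0, 87.0], [270.0, 128.0], [222.0, 305.0], [92.0, 263.0]]
```

The slide tilt is about 0.3 rad, so it still has about 0.1 to turn, and it lies roughly 5 mm downhill. I'll lift slightly, shift uphill and press again.

```bash
python3 -m inch '[{"hand":1,"slide":[0,0,0.5],"yaw":0},{"hand":1,"slide":[0,0,1],"yaw":0},{"hand":1,"slide":[0.5,-0.15,1],"yaw":0},{"hand":1,"slide":[0.5,-0.15,1],"yaw":0}]'| grep -E "tcp|force"
python3 -m inch '[{"hand":1,"slide":[0,0,-0.2],"yaw":0},{"hand":1,"slide":[0,0,-0.4],"yaw":0},{"hand":1,"slide":[0,0,-0.6],"yaw":0},{"hand":1,"slide":[0,0,-0.6],"yaw":0}]'| grep -E "tcp|force"
python3 -m inch '[{"hand":1,"slide":[0,0,-0.15],"yaw":0},{"hand":1,"slide":[0,0,-0.3],"yaw":0},{"hand":1,"slide":[0,0,-0.3],"yaw":0}]'| grep -E "tcp|force"
python3 -m inch '[{"hand":1,"slide":[0,0,-0.1],"yaw":0},{"hand":1,"slide":[0,0,-0.2],"yaw":0},{"hand":1,"slide":[0,0,-0.2],"yaw":0}]'| grep -E "tcp|force"
```

```text
tcp_pos: [0.6245, 0.1349, 0.2258]
wrist_force: [-2.5, 1.7, 2.6]
tcp_pos: [0.6255, 0.1346, 0.2216]
wrist_force: [-2.6, -0.6, 5.6]
tcp_pos: [0.6253, 0.1347, 0.2185]
wrist_force: [-2.0, -0.0, 6.1]
tcp_pos: [0.6254, 0.1346, 0.2168]
wrist_force: [-2.8, -0.8, 6.3]
```

```bash
for i in 1; do python3 -m inch '[{"hand":1,"slide":[0,0,-0.1],"yaw":0},{"hand":1,"slide":[0,0,-0.2],"yaw":0},{"hand":1,"slide":[0,0,-0.2],"yaw":0}]'| grep -E "tcp|force"; done
python3 -m inch '[{"hand":1,"slide":[0,0,-0.1],"yaw":0},{"hand":1,"slide":[0,0,-0.2],"yaw":0},{"hand":1,"slide":[0,0,-0.2],"yaw":0}]'| grep -E "tcp|force"
```

```text
tcp_pos: [0.6254, 0.1346, 0.2164]
wrist_force: [-4.2, -1.4, 12.4]
tcp_pos: [0.6254, 0.1346, 0.2164]
wrist_force: [-7.8, -0.7, 19.0]
```

Hard contact: z stopped and the force rose, so the slide is flush and the face bottomed. I'll ease off to a gentle press.

```bash
python3 -m inch '[{"hand":1,"slide":[0,0,0.3],"yaw":0},{"hand":1,"slide":[0,0,0.5],"yaw":0},{"hand":1,"slide":[0,0,0.5],"yaw":0},{"hand":1,"slide":[0,0,0.5],"yaw":0}]'| grep -E "tcp|force"
python3 - <<'E'
from h import *
a=cv2.resize(capture("side")[200:275,205:305],None,fx=8,fy=8,interpolation=cv2.INTER_CUBIC)
cv2.imwrite("pics/s6.png",a)
f=[capture("side")*0+0 for _ in range(0)]
import numpy as np
print(np.mean([ (capture("top") is not None and sense()["wrist_force"]) for _ in range(8)],0))
E
```

```text
tcp_pos: [0.6251, 0.1347, 0.2175]
wrist_force: [-2.3, -0.9, 6.8]
[-2.15170365 -0.43102535  6.57583652]
```

View pics/s6.png

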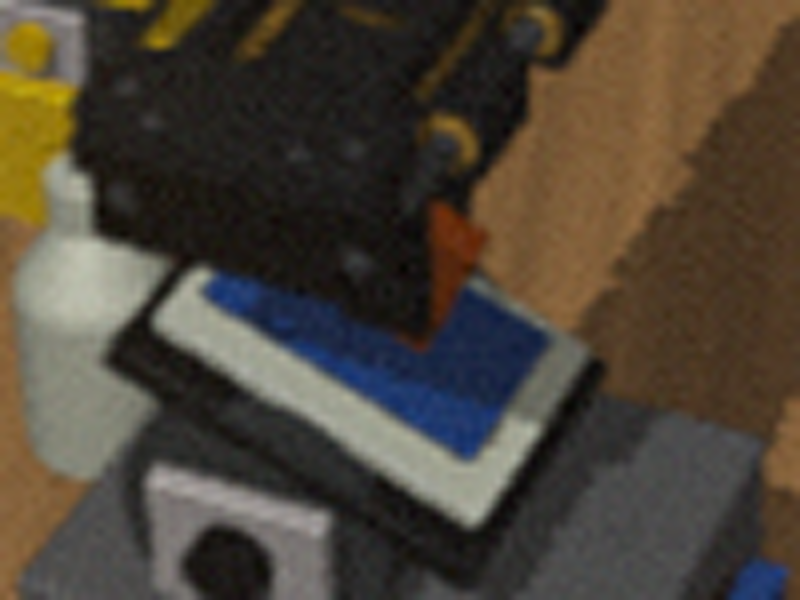

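The slide sits flush: plate edge (205,293) to (470,458) has slope 0.62 against the face edge's 0.64, and it is centred to about (+1.5, -2) mm. It is pressed with nearly 8 N, so I'll retract along the normal to a depression of about 2.5 mm.

```bash
python3 -m inch '[{"hand":1,"slide":[-0.05,0.015,0.13],"yaw":0},{"hand":1,"slide":[-0.11,0.03,0.28],"yaw":0},{"hand":1,"slide":[-0.11,0.03,0.28],"yaw":0},{"hand":1,"slide":[-0.11,0.03,0.28],"yaw":0}]'| grep -E "tcp|force"
python3 - <<'E'
from h import *
print(np.mean([ (capture("top") is not None and sense()["wrist_force"]) for _ in range(10)],0),sense()["tcp_pos"])
E
```

```text
tcp_pos: [0.6242, 0.1351, 0.2198]
wrist_force: [-1.3, -0.8, 5.3]
[-0.36203998 -1.22032309  5.57477924] [0.62419812 0.13504223 0.21976339]
```

```bash
python3 -m inch '[{"hand":1,"slide":[-0.05,0.015,0.12],"yaw":0},{"hand":1,"slide":[-0.09,0.03,0.22],"yaw":0},{"hand":1,"slide":[-0.09,0.03,0.22],"yaw":0},{"hand":1,"slide":[-0.09,0.03,0.22],"yaw":0},{"hand":1,"slide":[-0.09,0.03,0.22],"yaw":0}]'| grep -E "tcp|force"
python3 - <<'E'
from h import *
print(np.mean([ (capture("top") is not None and sense()["wrist_force"]) for _ in range(10)],0),sense()["tcp_pos"],sense()["gripper_width"],sense()["time_s"])
cv2.imwrite("pics/s7.png",cv2.resize(capture("side")[200:275,205:305],None,fx=8,fy=8,interpolation=cv2.INTER_CUBIC))
E
```

```text
tcp_pos: [0.6225, 0.1358, 0.2212]
wrist_force: [-0.3, -0.3, 3.4]
[0.14326519 0.4451607  3.91987493] [0.6223691  0.13569603 0.22119371] 0.1352936356324157 19.1
```

View pics/s7.png

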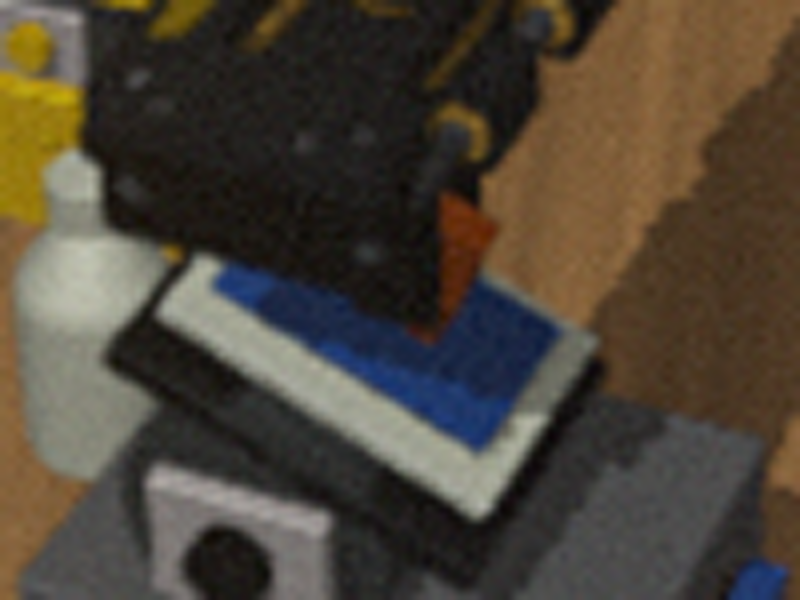

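The plate is still flush and parallel (edge slopes 0.615 and 0.63) and centred within about 3 mm. The contact force is about 4.7 N, the face gives about 2.5 mm, and the grip is holding. I'm handing in.

```bash
python3 -c "
from station import finish_job,sense
print(finish_job());s=sense();print(s['time_s'],s['wrist_force'],s['gripper_width'])"
```

```text
the job is handed in; nothing more can be done
None
the job is handed in; nothing more can be done
```

I pushed the drawer home, then picked up the slide by its fin. I tilted it in the grip against the sloped face until it was flush, and handed the job in at about 19 s with it still gripped and pressed there. No verdict is reported, so these are my own last checks:

- **Drawer:** it looks closed in the pictures, and there was about 16 N of push at its stop. The pull's travel came out at about 46 mm, against my first estimate of 41 mm.
- **Slide on the face:** the plate and face edges look parallel to about 0.015 rad. An earlier reading, before I eased off, put the slide about 1.5 mm uphill and 2 mm to the right of centre. It still looked centred afterwards.
- **Press:** about 4.7 N, which I estimate gives about 2.5 mm of face travel. The fingers still held the fin.
- **Peak press:** while I was making the slide flush, the wrist force on it briefly reached about 20 N, under the 25 N limit.
- **Bystanders:** the arm stayed clear of them. The bottle was still upright in the last picture; I took no closing pictures of the other three.

Contact with the face came about 4 mm earlier than my first fit predicted, so the final placing relied on force and close-up pictures instead. A single-camera position fit partway through was unreliable, and I did not use its numbers directly.

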